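# Set a dish on the compact microscope and stand its lamp pillar up

## Task

Make the compact inverted microscope ready for viewing: with the fingertips push the larger Petri dish across the stage until it drops into the round recess and lies flat in it, then push the tilted-back lamp pillar forward, without slamming it, until it stands fully upright against its stop with the lamp over the dish. Only push: do not pick the dish up, and leave the small dish on the stage and the other things on the bench where they are.

Things in the scene. Friction and masses are not known exactly. Their poses are not given: they have to be found in the camera images.
- dish_center (a point): The larger Petri dish, clear with a pale lid, round, 60 mm across, 15 mm tall, 30 g, loose on the black stage. This point is its centre, half-way up (7.5 mm over its underside); z is its axis.
- scope: Compact inverted microscope, fixed. Origin on the bench right under the recess. Axes: -x to its front, +x to its rear, where the lamp pillar is hinged, y across, z up. Base 190 mm wide (y), 300 mm deep, focus knobs out to y = +-131 mm. Its stage is a flat black plate, top face 145 mm over the bench, from x = -90 to +75 mm and y = -102 to +102 mm.
- recess (a point): Centre of the round recess in the stage, at the height of the stage's top face (145 mm over the bench); axes as scope. The recess is 66 mm across and 4 mm deep with a flat silver floor; a dish seated in it has its centre 3.5 mm above this point, one lying on the stage 7.5 mm.
- pillar_hinge (a point): Middle of the pillar's hinge axis, 150 mm over the bench, 115 mm behind the recess (its axes are the microscope's; the hinge axis is y).
- pillar (a joint): Tilt of the lamp pillar in rad: 0 = upright against its stop, positive = tilted back to the microscope's rear, at most 1.1. The hinge is stiff: the pillar stays where it is left; standing it up takes 5 to 9 N at its top.
- pillar_top (a point): Middle of the white pillar's rear top edge, moving with it; x is the pillar's rearward, z its upward direction. The column is 40 mm deep (x), 56 mm wide (y), and this edge is 150 mm up and 20 mm rearward of the hinge. At the top a 36 mm thick arm reaches 146 mm forward of the hinge; the condenser hung there ends 60 mm above hinge height when upright.
- small_dish: Smaller Petri dish, 35 mm across, 10 mm tall, on the rear right corner of the stage; to be left alone. Origin under its centre.
- oil_bottle: Small amber bottle, 38 mm across, 85 mm tall, in front of the microscope. Origin under its centre.
- beaker: Glass beaker, 68 mm across, 90 mm tall, behind the microscope. Origin under its centre.
- tube_rack: Grey tube rack, 60 x 150 x 50 mm, its tubes rising to 76 mm, in front of the microscope. Origin under its centre.
- dish_stack: Stack of three 60 mm Petri dishes, 45 mm tall, on the bench. Origin under its centre.
- tip_box: Pipette tip box, 85 x 125 x 67 mm, behind the microscope. Origin under its centre.
Not all that is in view belongs to the job. What is shaped like the part that bears dish_center but yellow is not meant.

How it is judged:
On the way, in this order (a step that is already met when the one before it is completed fails the run):
1. the larger dish lies flat in the recess (horizontal distance between dish_center and recess below 0.005 m and z of dish_center in the frame of recess below 0.0053 m and angle between dish_center's own z axis and vertical below 0.05 rad), for 0.2 s.
2. the pillar stands upright against its stop (value of joint pillar below 0.03 rad), for 0.2 s.
At the end, for the whole second after the job is handed in: The larger dish lies flat in the recess (centre within 5 mm of the recess's, sunk at least 2.2 mm below the stage-top position, tilt under 0.05 rad) and the pillar is within 0.03 rad of its upright stop (all of step 1 and value of joint pillar below 0.03 rad); the robot touches nothing.
It fails at once if the larger dish is lifted (8 mm above lying on the stage) or tipped over (z of dish_center in the frame of recess above 0.0155 m or angle between dish_center's own z axis and vertical above 0.5 rad).
It fails at once if the pillar is slammed (faster than 2.5 rad/s) (velocity of joint pillar below -2.5 rad/s).
It fails at once if the small dish is moved more than 10 mm (distance of small_dish from where it was at the start of the episode above 0.01 m).
It fails at once if another thing on the bench is moved more than 25 mm (distance of any of oil_bottle, beaker, tube_rack, dish_stack, tip_box from where it was at the start of the episode above 0.025 m).
It also fails if it takes over 66 s, if anything falls off the work surface, if the arm or the gripper's body presses on something with over 40 N, if the wrist force passes 120 N, or if a joint passes its speed limit or range.

## Robot

A 7-joint arm with a two-finger parallel gripper is mounted at the origin on the work surface. World frame = base frame: x ahead of the robot, y to its left, z up, the work surface at z = 0. Lengths are in m, angles in rad, forces in N, time in s.
With the tool pointing down it reaches from about 0.425 to 0.875 m from the base axis. Payload 4.7 kg.
Tool frame: the origin (TCP) lies on the centre line of the jaws, within the pads' length; the fingertips stand 8 mm ahead of it and the grasp point (between the pads) lies 11 mm behind it; z points along the fingers, y is the direction in which the jaws open and shut (so a half turn about z gives the same grasp; the last joint's range is limited). The gripper opens to 87 mm and grips with 3 to 60 N. Pads are 19 mm wide; open, the fingers measure 117 mm over their backs; the gripper's body (75 mm by 190 mm) begins 51 mm behind the grasp point.
Start: joints at [-1.115, 0.321, -0.07, 1.45, 0.023, 1.371, -0.057], TCP at [0.278, 0.588, 0.231] pointing down, gripper open.
Joint ranges: [-2.86, 2.86], [-0.3, 2.09], [-1.38, 1.24], [0.06, 2.45], [-1.56, 4.7], [0.09, 2.05], [-2.69, 2.69]. Speed limits (rad/s): [2.57, 2.57, 3.14, 3.14, 3.14, 3.14, 3.14].

## Interface

Orientations are given as a rotation vector (axis times angle).
In Python, from bench import status, optics, order gives the robot as it stands.
- The arm moves only by the tool step_arm, never from a script. Its argument "rows" is a list of rows, each a list of 3 entries, a list of its own where there are three numbers: the turn, a rotation vector about the tool's x, y, z in degrees, then the shift along the tool's x, y, z in mm, then the finger opening in mm, from 0 to 87. A call has 1 to 12 rows; each row shifts and turns the pose as measured when the row begins, along the tool's axes as they then stand; what a row does not reach is not made up. A row lasts 1/12 s, in which the tool goes at most 41.7 mm and 7.16 degrees, less where a joint would pass 70% of its speed; a pose out of reach is approached as far as the arm can. A call is refused whole if a number of a shift passes 41.7 or a number of a turn 7.16, either way. A call with a gripper value outside its range is refused whole. The fingers move at their own pace and stop on an object; "grip_force" is the grip in N (left out, the last holds). Time passes only in rows, so rows that do not move let the fingers close. It gives the time, the measured TCP pose, the force and the opening at its end, in the units of the state.
- status.get_state(): the state, without advancing time (a new reading comes with each control period).
- optics.get_image(name): name is "scene" or "top"; returns a dict with "frame" (384x512x3 uint8, red, green, blue), "range_z" (384x512 float32, m along the optical axis (not along the pixel's ray), 0 where there is no reading), "K" (3x3 intrinsics, pixels), "R" (3x3) and "t" (3): a world point X has camera coordinates R X + t. Camera axes: x right, y down, z forward; pixel columns grow to the right and rows downward; lengths in m; the calibration is good to about 2 mm. A picture is of the moment at which its call begins.
- order.close_job(): hands the job in, once; it reports no verdict.
The state is a dict: "time": time; "joint_positions": joint angles; "qd": joint speeds; "joint_torque": joint torques, N m; "position": TCP position; "tool_rot": TCP orientation; "ft_force": force on the tool from outside, world axes, zero at the start; "torque": the same for the moment, N m; "grip_width": opening from 0.0 (shut) to 1.0 (fully open).
Only numpy, scipy, OpenCV 4.12 (cv2) and the standard library are available. Lean on these libraries where they do the work, as an engineer would, in place of code of your own. Each camera call takes 0.05 s, during which the arm holds its last target.

## Working session

There is one attempt and no reset: what is moved stays moved. The work goes in short steps, Python scripts to look and compute and a tool call to move; the robot and the scene stay as the last step left them, time stands still between calls to the robot, and variables do not carry over. Pictures are saved under pics/ and viewed, and the job is handed in when it is done.

Besides the shell and the picture viewer there is one more tool, called after "Emit:" as name(argument=value, ...) on one line, values as JSON. step_arm: Moves the arm, as the interface text tells. Its arguments: {"type":"object","properties":{"rows":{"type":"array"},"grip_force":{"type":"number"}},"required":["rows"]}

```bash
mkdir -p pics; ls
python3 - <<'E'
from bench import status, optics
import cv2, numpy as np
s=status.get_state()
for k,v in s.items(): print(k,np.round(v,3))
for n in ("scene","top"):
    d=optics.get_image(n); cv2.imwrite(f"pics/{n}0.png",d["frame"][:,:,::-1])
    np.savez(f"{n}0.npz",**d); print(n,d["K"],d["R"],d["t"],-d["R"].T@d["t"])
E
```

```text
pics
time 0.0
joint_positions [-1.115  0.322 -0.07   1.452  0.023  1.371 -0.057]
qd [ 0.001  0.001 -0.     0.    -0.002  0.     0.001]
joint_torque [-0.0000e+00 -4.9129e+01 -4.0400e-01 -3.1253e+01 -6.4000e-02  4.4000e-02
  0.0000e+00]
position [0.278 0.587 0.229]
tool_rot [-6.880e-01 -3.065e+00  3.000e-03]
ft_force [ 0.425 -0.127  0.367]
torque [0.027 0.017 0.022]
grip_width 1.003
scene [[476.98045636   0.         254.33767252]
 [  0.         476.98045636 190.06412215]
 [  0.           0.           1.        ]] [[ 0.66195495  0.74946955  0.01053707]
 [ 0.6560799  -0.57255776 -0.49166734]
 [-0.36245662  0.33237479 -0.87071935]] [-0.36874455 -0.28212219  1.54563324] [ 0.98941199 -0.39889795  1.21098799]
top [[473.80421136   0.         256.07258936]
 [  0.         473.80421136 196.85676292]
 [  0.           0.           1.        ]] [[-0.01967342 -0.99969051 -0.01522645]
 [-0.98389587  0.02206422 -0.17737553]
 [ 0.1776566   0.01149166 -0.98402544]] [0.02686421 0.59852222 1.30214026] [ 3.58078243e-01 -1.31377847e-03  1.38791139e+00]
```

View pics/scene0.png

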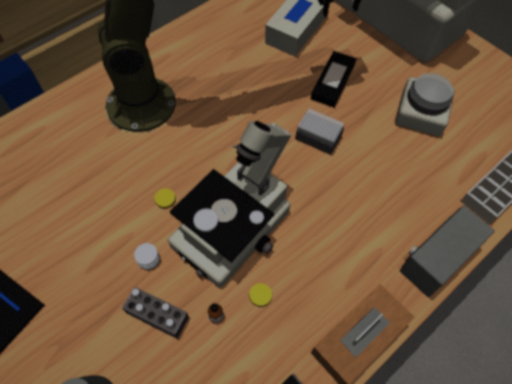

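View pics/top0.png

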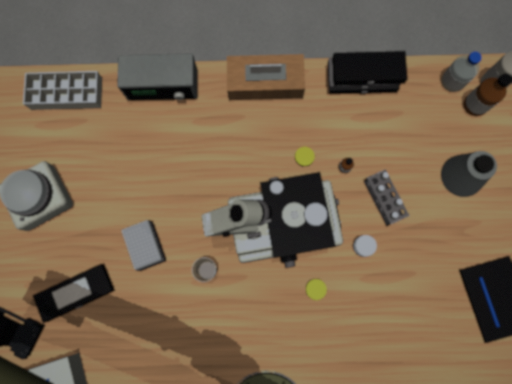

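Run:
```python
import cv2
a=cv2.imread("pics/scene0.png")[110:290,150:310]; cv2.imwrite("pics/sc1.png",cv2.resize(a,None,fx=3.3,fy=3.3,interpolation=cv2.INTER_CUBIC))
a=cv2.imread("pics/top0.png")[160:280,190:350]; cv2.imwrite("pics/tc1.png",cv2.resize(a,None,fx=5,fy=5,interpolation=cv2.INTER_CUBIC))
```

```text
(no output)
```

View pics/sc1.png

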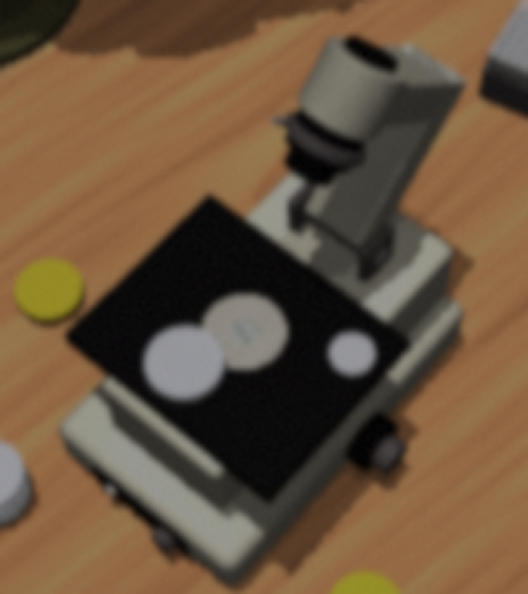

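View pics/tc1.png

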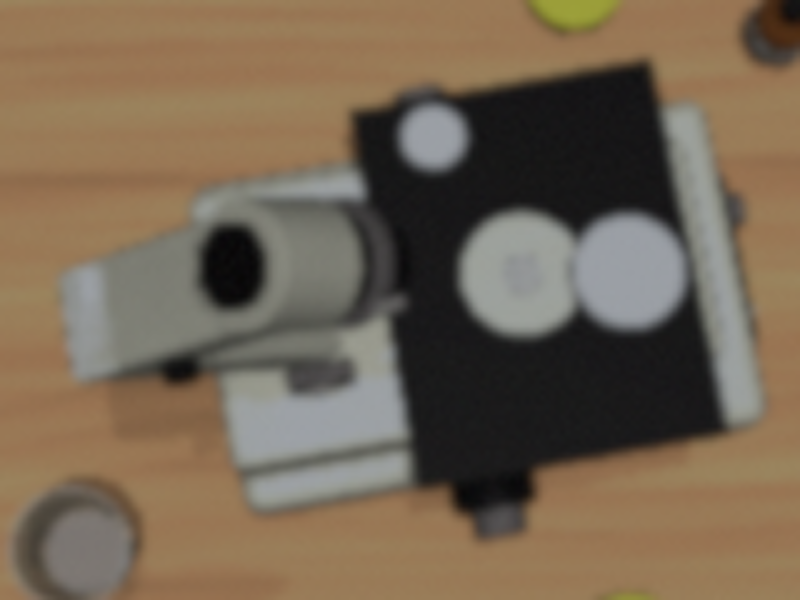

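Candidates: the pale disc on the stage at top (316,214) / scene (206,220) is the larger dish. Others are the silver recess floor at top (294,214), small dish (277,187), dish stack on the bench (365,245), and yellow discs (305,156) and (316,289). I choose the pale 60 mm disc on the black stage; the close crop agrees.

```bash
cat > h.py <<'E'
import numpy as np, cv2
def ray(d,uv,z):
    uv=np.atleast_2d(np.asarray(uv,float)); K,R,t=d["K"],d["R"],d["t"]
    c=-R.T@t; r=(np.c_[uv,np.ones(len(uv))]@np.linalg.inv(K).T)@R
    return c+r*((z-c[2])/r[:,2])[:,None]
def proj(d,X):
    X=np.atleast_2d(X)@d["R"].T+d["t"]; p=X@d["K"].T; return p[:,:2]/p[:,2:]
def tri(d1,u1,d2,u2):
    A=[];b=[]
    for d,u in((d1,u1),(d2,u2)):
        c=-d["R"].T@d["t"]; r=d["R"].T@np.linalg.inv(d["K"])@np.array([*u,1.]); r/=np.linalg.norm(r)
        P=np.eye(3)-np.outer(r,r); A.append(P);b.append(P@c)
    return np.linalg.lstsq(np.vstack(A),np.hstack(b),rcond=None)[0]
def comps(m,amin=30):
    n,l,s,c=cv2.connectedComponentsWithStats(m.astype(np.uint8))
    return [(l==i,s[i],c[i]) for i in range(1,n) if s[i][4]>=amin]
E
python3 - <<'E'
from h import *
for n,roi in (("top",(190,160,350,280)),("scene",(150,110,310,290))):
    d=dict(np.load(n+"0.npz")); f=d["frame"].astype(int); x0,y0,x1,y1=roi
    M=np.zeros(f.shape[:2],bool); M[y0:y1,x0:x1]=1
    r,g,b=f[...,0],f[...,1],f[...,2]
    for u in ([(316,214),(294,214),(277,187)] if n=="top" else [(206,220),(223,210),(257,217)]): print(n,u,f[u[1],u[0]])
    pale=M&(b>r+1)&(r>90)
    for m,s,c in comps(pale,60):
        P=ray(d,c,0.16)[0]; print(" pale",s,c.round(1),P.round(4))
        e=cv2.fitEllipse(max(cv2.findContours(m.astype(np.uint8),0,1)[0],key=len)); print("   ell",np.round(e[0],2),np.round(e[1],1))
    blk=M&(f.max(2)<45)
    for m,s,c in comps(blk,200):
        cnt=max(cv2.findContours(m.astype(np.uint8),0,1)[0],key=cv2.contourArea)
        W=ray(d,cnt[:,0],.145)[:,:2]; rc=cv2.minAreaRect((W*1000).astype(np.float32)); print(" black",s,rc)
E
```

```text
top (316, 214) [154 158 164]
top (294, 214) [147 149 150]
top (277, 187) [155 159 165]
 pale [270 181  13  13 140] [276.1 187. ] [ 0.6051 -0.0404  0.16  ]
   ell [276.11 186.96] [12.4 12.6]
 pale [304 203  24  23 431] [315.3 213.8] [ 0.5313 -0.1407  0.16  ]
   ell [315.27 213.82] [22.1 23.1]
 pale [331 205   8  36 106] [334.6 226.1] [ 0.4981 -0.1894  0.16  ]
   ell [333.96 225.82] [ 4.8 36.2]
 pale [205 214   5  16  64] [207.1 220.9] [0.5189 0.1423 0.16  ]
   ell [207.07 220.37] [ 4.3 16.4]
 pale [237 235  34  16 356] [254.  243.1] [0.4582 0.0209 0.16  ]
   ell [254.29 242.99] [11.2 42. ]
 pale [242 252  27   7  69] [253.4 255.3] [0.4269 0.0229 0.16  ]
   ell [253.11 255.25] [ 2.9 25.8]
 black [ 262  174   72   88 3253] ((526.360595703125, -94.64418029785156), (217.83242797851562, 158.8380126953125), 9.2967529296875)
scene (206, 220) [150 151 157]
scene (223, 210) [122 126 123]
scene (257, 217) [150 151 156]
 pale [194 209  24  22 412] [205.2 219.5] [ 0.5348 -0.1429  0.16  ]
   ell [205.17 219.49] [21.1 23. ]
 pale [250 211  14  13 138] [256.2 216.6] [ 0.6111 -0.0438  0.16  ]
   ell [256.21 216.64] [11.8 13.1]
 pale [150 246   8  21 116] [152.6 256.2] [ 0.5285 -0.295   0.16  ]
   ell [152.7  256.32] [ 7.  20.7]
 black [150 110  24  19 264] ((201.95010375976562, -38.345176696777344), (64.88307189941406, 63.07981872558594), 49.036590576171875)
 black [237 144  24  22 275] ((453.1763000488281, 59.85417938232422), (69.03351593017578, 55.77782440185547), 19.301631927490234)
 black [ 171  170  103   93 3757] ((541.8685913085938, -97.23709106445312), (207.21058654785156, 176.00143432617188), 9.057149887084961)
```

Run:
```python
from h import *
from scipy.optimize import least_squares
th=np.radians(9.2); xs=np.array([-np.sin(th),np.cos(th)]); ys=np.array([-np.cos(th),-np.sin(th)])
for n,cen in (("top",(290,214)),("scene",(220,212))):
    d=dict(np.load(n+"0.npz")); g=cv2.cvtColor(d["frame"],cv2.COLOR_RGB2GRAY)
    g=cv2.resize(g,None,fx=4,fy=4,interpolation=cv2.INTER_CUBIC)
    m=(g>80).astype(np.uint8); n_,l=cv2.connectedComponents(m)
    mm=(l==l[cen[1]*4+2,cen[0]*4+2])
    cnt=max(cv2.findContours(mm.astype(np.uint8),0,1)[0],key=cv2.contourArea)[:,0]
    uv=(cnt+.5)/4-.5
    D=np.array([.533,-.142])
    W=ray(d,uv,.145)[:,:2]; far=np.linalg.norm(W-D,axis=1)>.045
    f=lambda p,Q,r:np.linalg.norm(Q-p[:2],axis=1)-(r if r else p[2])
    s=least_squares(f,[.54,-.1,.033],args=(W[far],None),loss="soft_l1",f_scale=.001)
    print(n,mm.sum()/16,"recess",s.x.round(4),far.sum(),"rms",np.sqrt(np.mean(s.fun**2)).round(4))
    W2=ray(d,uv,.16)[:,:2]; R=s.x[:2]; nr=(np.linalg.norm(W2-R,axis=1)>.043)
    s2=least_squares(f,[*D,.03],args=(W2[nr],None),loss="soft_l1",f_scale=.001); print(" dish",s2.x.round(4),nr.sum(),np.sqrt(np.mean(s2.fun**2)).round(4), "in scope axes",((s2.x[:2]-R)@np.c_[xs,ys]).round(4))
    # stage edges
    k=cv2.morphologyEx((g<42).astype(np.uint8),cv2.MORPH_CLOSE,np.ones((5,5)))
    c=max(cv2.findContours(k[600:1160,680:1400] if n=="top" else k[660:1100,660:1120],0,1)[0],key=cv2.contourArea)[:,0]+([680,600] if n=="top" else [660,660])
    S=(ray(d,(c+.5)/4-.5,.145)[:,:2]-R)@np.c_[xs,ys]
    rc=cv2.minAreaRect((S*1000).astype(np.float32)); print(" rect",rc)
    for a in (0,1):
        h=np.histogram(S[:,a],bins=np.arange(-.13,.13,.003)); i=np.argsort(h[0])[-4:]; print("  peaks",a,[(h[1][j].round(3),int(h[0][j])) for j in i])
    # front edge line
    fr=S[(S[:,0]<-.07)&(abs(S[:,1])<.09)]
    if len(fr)>20: print("  front fit",np.polyfit(fr[:,1],fr[:,0],1).round(4))
```

```text
top 164826.375 recess [0.7318 0.0169 0.6939] 10370 rms 0.1086
 dish [0.7273 0.0167 0.6856] 10370 0.1072 in scope axes [0.0005 0.0045]
 rect ((-77.17587280273438, 220.91192626953125), (219.5648956298828, 160.0050048828125), 89.95735931396484)
  peaks 0 [(np.float64(-0.055), 46), (np.float64(0.002), 47), (np.float64(-0.007), 53), (np.float64(-0.001), 168)]
  peaks 1 [(np.float64(0.125), 18), (np.float64(0.11), 18), (np.float64(0.119), 19), (np.float64(0.113), 188)]
scene 863.8125 recess [ 0.5377 -0.0882  0.0321] 190 rms 0.0003
 dish [ 0.5345 -0.1418  0.0302] 189 0.0003 in scope axes [-0.0524  0.0118]
 rect ((-9.364852905273438, -2.3292465209960938), (208.8428497314453, 175.75811767578125), 89.56548309326172)
  peaks 0 [(np.float64(-0.097), 37), (np.float64(0.074), 62), (np.float64(0.071), 181), (np.float64(-0.091), 195)]
  peaks 1 [(np.float64(0.101), 39), (np.float64(-0.109), 71), (np.float64(-0.106), 139), (np.float64(0.098), 151)]
  front fit [ 0.0233 -0.091 ]
```

```bash
cat > meas.py <<'E'
from h import *
from scipy.optimize import least_squares
th=np.radians(9.2)
def fc(Q,p0,r=None):
    f=lambda p:np.linalg.norm(Q-p[:2],axis=1)-(r if r else p[2])
    s=least_squares(f,[*p0,.03],loss="soft_l1",f_scale=.001); return s.x,np.sqrt(np.mean(s.fun**2))
def blob(d,c,poly):
    g=cv2.cvtColor(d["frame"],cv2.COLOR_RGB2GRAY); k=np.zeros_like(g); cv2.fillPoly(k,[np.array(poly)],255); g=g*(k>0)
    g=cv2.resize(g,None,fx=4,fy=4,interpolation=cv2.INTER_CUBIC)
    l=cv2.connectedComponents((g>85).astype(np.uint8))[1]; m=l==l[c[1]*4+2,c[0]*4+2]
    c=max(cv2.findContours(m.astype(np.uint8),0,1)[0],key=cv2.contourArea)[:,0]; return (c+.5)/4-.5
E
python3 - <<'E'
from meas import *
d=dict(np.load("top0.npz"))
uv=blob(d,(292,220),[(275,196),(326,194),(330,238),(276,242)])
W=ray(d,uv,.145)[:,:2]; D=np.array([.533,-.142]); far=np.linalg.norm(W-D,axis=1)>.046
print("recess",fc(W[far],(.54,-.09)),far.sum())
W=ray(d,uv,.16)[:,:2]; nr=np.linalg.norm(W-[.536,-.09],axis=1)>.043
print("dish",fc(W[nr],(.54,-.14)),nr.sum())
g=cv2.cvtColor(d["frame"],cv2.COLOR_RGB2GRAY).astype(float)
# stage edges: sample gradient along lines crossing edges; world -> image
xs=np.array([-np.sin(th),np.cos(th)]); ys=np.array([-np.cos(th),-np.sin(th)])
for n in("top","scene"):
  d=dict(np.load(n+"0.npz")); g=cv2.cvtColor(d["frame"],cv2.COLOR_RGB2GRAY).astype(np.float32)
  R=np.array([.5377,-.0882])
  def edge(ax,sgn,nom,offs):
    out=[]
    for o in offs:
        s=np.arange(nom-.02,nom+.02,.0005)
        P=R+ (sgn*s[:,None]*ax[0])+o*ax[1]
        p=proj(d,np.c_[P,np.full(len(s),.145)]).astype(np.float32)
        v=cv2.remap(g,p[:,:1].copy(),p[:,1:].copy(),cv2.INTER_LINEAR)[:,0]
        i=np.argmax(np.gradient(cv2.GaussianBlur(v[:,None],(1,9),0)[:,0])); out.append(s[i]*sgn)
    return np.array(out).round(4)
  print(n,"front",edge((xs,ys),-1,.09,np.arange(-.08,.09,.02)))
  print(n,"rear",edge((xs,ys),1,.075,np.arange(-.08,.09,.02)))
  print(n,"y+",edge((ys,xs),1,.102,np.arange(-.07,.06,.02)))
  print(n,"y-",edge((ys,xs),-1,.102,np.arange(-.07,.06,.02)))
E
```

```text
recess (array([ 0.53839853, -0.12289918,  0.06125406]), np.float64(0.011000506155006506)) 270
dish (array([ 0.53620168, -0.14019249,  0.03462479]), np.float64(0.007997380174589036)) 314
top front [-0.0865 -0.087  -0.086  -0.0865 -0.0865 -0.0875 -0.0855 -0.0865 -0.0865]
top rear [0.078  0.076  0.0875 0.0845 0.092  0.077  0.0775 0.0765 0.077 ]
top y+ [0.106  0.1055 0.106  0.1055 0.1055 0.12   0.12  ]
top y- [-0.0975 -0.0985 -0.097  -0.098  -0.0985 -0.1025 -0.101 ]
scene front [-0.0935 -0.0925 -0.092  -0.092  -0.092  -0.0915 -0.092  -0.092  -0.0925]
scene rear [0.0745 0.074  0.0745 0.0745 0.075  0.0745 0.075  0.074  0.075 ]
scene y+ [0.114  0.103  0.102  0.1025 0.1025 0.1025 0.102 ]
scene y- [-0.1045 -0.1045 -0.106  -0.1055 -0.105  -0.105  -0.1055]
```

Run:
```python
from meas import *
R=np.array([.5377,-.0882]); xs=np.array([-np.sin(th),np.cos(th)]); ys=np.array([-np.cos(th),-np.sin(th)])
for n in("top","scene"):
  d=dict(np.load(n+"0.npz")); Z=d["range_z"]; v,u=np.mgrid[:384,:512]
  P=np.c_[u.ravel(),v.ravel(),np.ones(u.size)]@np.linalg.inv(d["K"]).T*Z.ravel()[:,None]
  X=(P-d["t"])@d["R"]; ok=Z.ravel()>0; print(n,ok.mean())
  S=np.c_[(X[:,:2]-R)@np.c_[xs,ys],X[:,2]]; S=S[ok]; C=d["frame"].reshape(-1,3)[ok]
  st=(S[:,0]>-.085)&(S[:,0]<.03)&(abs(S[:,1])<.09)&(C.max(1)<40); print(" stage z",np.percentile(S[st,2],[5,50,95]).round(4))
  b=(abs(S[:,2])<.02)&(abs(S[:,0])<.4); print(" bench",np.median(S[b,2]).round(4))
  dd=np.hypot(S[:,0]+.052,S[:,1]-.011)<.02; print(" dish z",np.median(S[dd,2]).round(4))
  top=(S[:,2]>.157)&(S[:,0]<-.03)&(np.hypot(S[:,0]+.052,S[:,1]-.011)<.045); print(" dish cen (depth)",S[top].mean(0).round(4),top.sum())
  fl=np.hypot(S[:,0]-.003,S[:,1])<.015; print(" floor z",np.median(S[fl,2]).round(4))
  p=(S[:,2]>.17)&(S[:,0]>-.0)&(S[:,0]<.35)&(abs(S[:,1])<.08)
  Q=S[p]; print(" pillar pts",len(Q))
  for x in np.arange(0.02,.31,.02):
    q=Q[abs(Q[:,0]-x)<.01]
    if len(q): print("  x %.2f z %.3f..%.3f y %.3f..%.3f n%d"%(x,*np.percentile(q[:,2],[3,97]),*np.percentile(q[:,1],[3,97]),len(q)))
```

```text
top 0.9959920247395834
 stage z [0.1413 0.1451 0.1492]
 bench 0.0003
 dish z 0.1603
 dish cen (depth) [-0.054   0.0145  0.1606] 345
 floor z 0.1419
 pillar pts 1964
  x 0.06 z 0.286..0.295 y -0.009..0.015 n21
  x 0.08 z 0.289..0.328 y -0.021..0.030 n173
  x 0.10 z 0.172..0.349 y -0.024..0.036 n244
  x 0.12 z 0.171..0.362 y -0.022..0.037 n308
  x 0.14 z 0.191..0.358 y -0.025..0.031 n297
  x 0.16 z 0.201..0.342 y -0.023..0.030 n253
  x 0.18 z 0.231..0.308 y -0.023..0.041 n250
  x 0.20 z 0.233..0.289 y -0.023..0.030 n202
  x 0.22 z 0.244..0.267 y -0.023..0.030 n183
  x 0.24 z 0.241..0.250 y -0.022..0.027 n33
scene 0.9961446126302084
 stage z [0.1402 0.1436 0.1471]
 bench -0.0014
 dish z 0.1587
 dish cen (depth) [-0.0549  0.0102  0.1593] 307
 floor z 0.1398
 pillar pts 2158
  x 0.06 z 0.284..0.293 y -0.013..0.010 n31
  x 0.08 z 0.280..0.326 y -0.026..0.024 n294
  x 0.10 z 0.171..0.347 y -0.030..0.024 n353
  x 0.12 z 0.172..0.359 y -0.030..0.024 n479
  x 0.14 z 0.180..0.356 y -0.030..0.019 n342
  x 0.16 z 0.183..0.339 y -0.029..0.006 n278
  x 0.18 z 0.195..0.302 y -0.029..0.001 n171
  x 0.20 z 0.214..0.286 y -0.030..0.022 n130
  x 0.22 z 0.231..0.265 y -0.029..0.022 n73
  x 0.24 z 0.242..0.246 y -0.026..0.017 n7
```

```bash
cat > nav.py <<'E'
from h import *
from bench import status
from scipy.spatial.transform import Rotation as Ro
th=np.radians(9.2); xs=np.array([-np.sin(th),np.cos(th),0]); ys=np.array([-np.cos(th),-np.sin(th),0])
R0=np.array([.5377,-.0882,0])+.0007*xs+.0013*ys
def W(x,y,z): return R0+x*xs+y*ys+np.array([0,0,z])
def show(target=None):
    s=status.get_state(); p=np.array(s["position"]); M=Ro.from_rotvec(s["tool_rot"]).as_matrix()
    print("t",round(s["time"],2),"pos",p.round(4),"scope",((p-R0)@xs).round(4),((p-R0)@ys).round(4),p[2].round(4),"F",np.round(s["ft_force"],1),"grip",np.round(s["grip_width"],3),"q",np.round(s["joint_positions"],2))
    print("tool axes (cols)\n",M.round(3)); return p,M,s
def delta(M,p,T,Rt=None):
    print("shift tool mm",(M.T@(T-p)*1000).round(1))
    if Rt is not None: print("turn tool deg",np.degrees(Ro.from_matrix(M.T@Rt).as_rotvec()).round(1))
E
python3 - <<'E'
from nav import *
p,M,s=show()
for sg in(1,-1):
    y=sg*ys; z=np.array([0,0,-1.]); Rt=np.c_[np.cross(y,z),y,z]
    delta(M,p,W(-.125,.02,.4),Rt)
E
```

```text
t 0.1 pos [0.2778 0.5871 0.2295] scope 0.7075 0.1473 0.2295 F [-0.9 -0.   1.1] grip 1.004 q [-1.11  0.32 -0.07  1.45  0.02  1.37 -0.06]
tool axes (cols)
 [[-0.904  0.428 -0.001]
 [ 0.428  0.904 -0.002]
 [-0.    -0.002 -1.   ]]
shift tool mm [-576.6 -614.1 -169.3]
turn tool deg [-1.000e-01 -1.000e-01 -1.245e+02]
shift tool mm [-576.6 -614.1 -169.3]
turn tool deg [-0.1  0.1 55.5]
```

Emit:
step_arm(rows=[[[0,0,7],[0,0,-24],40],[[0,0,7],[0,0,-24],40],[[0,0,7],[0,0,-24],40],[[0,0,7],[0,0,-24],40],[[0,0,7],[0,0,-24],40],[[0,0,7],[0,0,-24],40],[[0,0,7],[0,0,-24],40],[[0,0,6.5],[0,0,-24],40]])

```text
time: 0.77
position: [0.2765, 0.5839, 0.4157]
tool_rot: [2.063, 2.358, -0.04]
ft_force: [0.3, 0.4, 0.4]
grip_width: 0.5
```

Run:
```python
from nav import *
p,M,s=show()
y=-ys; z=np.array([0,0,-1.]); Rt=np.c_[np.cross(y,z),y,z]
delta(M,p,W(-.125,.02,.4),Rt)
```

```text
t 0.77 pos [0.2765 0.5839 0.4157] scope 0.7046 0.1491 0.4157 F [0.3 0.4 0.4] grip 0.5 q [-1.21  0.32  0.06  1.09 -0.02  1.76 -1.02]
tool axes (cols)
 [[-0.133  0.991 -0.011]
 [ 0.991  0.133 -0.025]
 [-0.023 -0.014 -1.   ]]
shift tool mm [-825.2  151.8   32.5]
turn tool deg [-0.8  1.3 -1.6]
```

Emit:
step_arm(rows=[[[-0.8,1.3,-1.6],[-37,7,0],40],[[0,0,0],[-37,7,0],40],[[0,0,0],[-37,7,0],40],[[0,0,0],[-37,7,0],40],[[0,0,0],[-37,7,0],40],[[0,0,0],[-37,7,0],40],[[0,0,0],[-37,7,0],40],[[0,0,0],[-37,7,0],40],[[0,0,0],[-37,7,0],40],[[0,0,0],[-37,7,0],40]])

```text
time: 1.6
position: [0.4046, 0.2283, 0.4105]
tool_rot: [-2.015, -2.402, 0.001]
ft_force: [1.6, -0.0, -0.3]
grip_width: 0.461
```

Run:
```python
from nav import *
p,M,s=show()
y=-ys; z=np.array([0,0,-1.]); Rt=np.c_[np.cross(y,z),y,z]
delta(M,p,W(-.135,.015,.4),Rt)
```

```text
t 1.6 pos [0.4046 0.2283 0.4105] scope 0.333 0.0795 0.4105 F [ 1.6 -0.  -0.3] grip 0.461 q [-0.9  -0.11  0.3   1.57  0.03  1.69 -0.43]
tool axes (cols)
 [[-0.174  0.985 -0.005]
 [ 0.985  0.174  0.003]
 [ 0.004 -0.004 -1.   ]]
shift tool mm [-468.9   57.9    8.3]
turn tool deg [-0.3 -0.2  0.8]
```

Emit:
step_arm(rows=[[[0,0,0],[-34,20,-1],40],[[0,0,0],[-36,18,-1],40],[[0,0,0],[-37,15,-1],40],[[0,0,0],[-38,5,0],40],[[0,0,0],[-38,0,0],40],[[0,0,0],[-38,0,0],40],[[0,0,0],[-38,0,0],40],[[0,0,0],[-38,0,0],40],[[0,0,0],[-38,0,0],40],[[0,0,0],[-38,0,0],40],[[0,0,0],[-38,0,0],40],[[0,0,0],[-38,0,0],40]])

```text
time: 2.6
position: [0.5416, -0.2259, 0.4081]
tool_rot: [-2.007, -2.405, -0.002]
ft_force: [0.2, -0.4, -0.4]
grip_width: 0.46
```

Run:
```python
from nav import *
p,M,s=show()
y=-ys; z=np.array([0,0,-1.]); Rt=np.c_[np.cross(y,z),y,z]
delta(M,p,W(-.135,.015,.18),Rt)
```

```text
t 2.6 pos [ 0.5416 -0.2259  0.4081] scope -0.1372 0.0169 0.4081 F [ 0.2 -0.4 -0.4] grip 0.46 q [-0.35  0.21  0.86  1.31 -0.17  1.7   0.66]
tool axes (cols)
 [[-0.179  0.984 -0.006]
 [ 0.984  0.179  0.007]
 [ 0.008 -0.005 -1.   ]]
shift tool mm [  0.4   3.  228.1]
turn tool deg [-0.3 -0.4  1.1]
```

Emit:
step_arm(rows=[[[0,0,1],[0,1,38],40],[[0,0,0],[0,1,38],40],[[0,0,0],[0,0,38],40],[[0,0,0],[0,0,38],40],[[0,0,0],[0,0,38],40],[[0,0,0],[0,0,38],40],[[0,0,0],[0,0,10],40],[[0,0,0],[0,0,0],40]])

```text
time: 3.27
position: [0.5381, -0.2437, 0.1599]
tool_rot: [-2.064, -2.366, 0.013]
ft_force: [-0.4, 0.1, -0.2]
grip_width: 0.456
```

Run:
```python
from nav import *
from bench import optics
p,M,s=show()
for n in("top","scene"):
    d=optics.get_image(n); np.savez(n+"1.npz",**d); f=d["frame"][:,:,::-1].copy()
    c=proj(d,p)[0].astype(int); print(n,c)
    x0,y0=c-[70,55]; im=cv2.resize(f[max(y0,0):y0+110,max(x0,0):x0+140],None,fx=5,fy=5,interpolation=cv2.INTER_CUBIC)
    def mk(X,col):
        q=((proj(d,X)[0]-[max(x0,0),max(y0,0)]+.5)*5).astype(int); cv2.drawMarker(im,tuple(map(int,q)),col,0,12,1)
    tip=p+M[:,2]*.008
    for sg in(1,-1): mk(tip+sg*M[:,1]*.020,(0,0,255)); mk(tip+sg*M[:,1]*.035,(0,255,0))
    mk(p-M[:,2]*.062+M[:,1]*.095,(255,0,0)); mk(p-M[:,2]*.062-M[:,1]*.095,(255,0,0))
    cv2.imwrite(f"pics/{n}1.png",im)
```

```text
t 3.27 pos [ 0.5381 -0.2437  0.1599] scope -0.1542 0.0231 0.1599 F [-0.4  0.1 -0.2] grip 0.456 q [-0.32  0.31  0.83  1.72 -0.24  1.22  0.71]
tool axes (cols)
 [[-0.136  0.991 -0.007]
 [ 0.991  0.136 -0.005]
 [-0.004 -0.008 -1.   ]]
top [354 210]
scene [172 245]
```

View pics/top1.png

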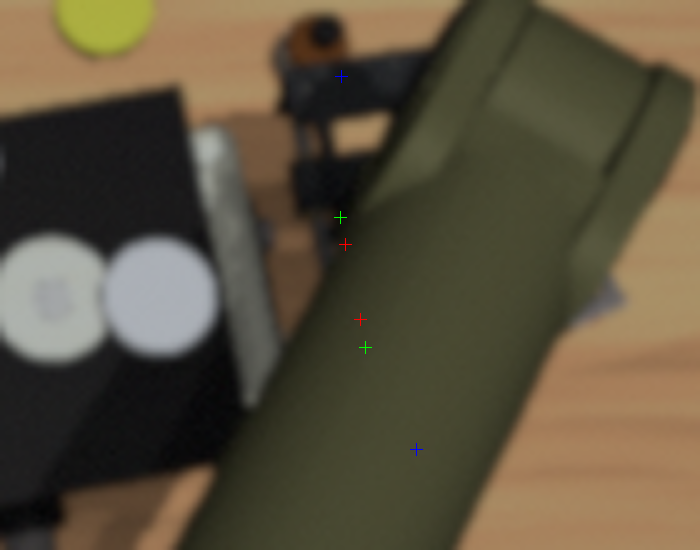

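View pics/scene1.png

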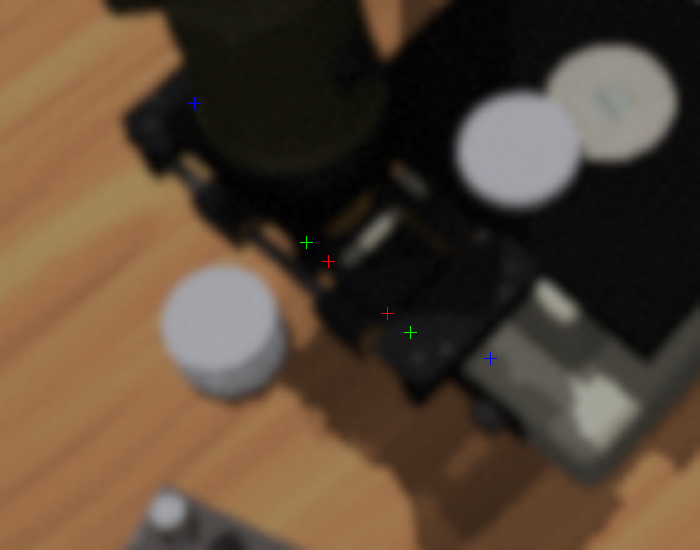

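Emit:
step_arm(rows=[[[0,0,5.5],[0,0,0],40],[[0,0,5.5],[0,0,0],40],[[0,0,0],[0,0,0],40]])

```text
time: 3.62
position: [0.5443, -0.246, 0.1707]
tool_rot: [2.281, 2.143, -0.001]
ft_force: [0.1, -0.1, 0.9]
grip_width: 0.46
```

```bash
cat >> nav.py <<'E'
dirw=.979*xs-.206*ys
def push_rot():
    z=np.array([0,0,-1.]); y=np.cross(z,dirw); return np.c_[dirw,y,z]
E
python3 - <<'E'
from nav import *
p,M,s=show(); delta(M,p,W(-.110,.023,.159),push_rot())
E
```

```text
t 3.62 pos [ 0.5443 -0.246   0.1707] scope -0.1575 0.0174 0.1707 F [ 0.1 -0.1  0.9] grip 0.46 q [-0.34  0.31  0.87  1.7  -0.25  1.23  0.52]
tool axes (cols)
 [[ 0.062  0.998  0.008]
 [ 0.998 -0.062 -0.009]
 [-0.008  0.008 -1.   ]]
shift tool mm [ 45.2 -16.   11.1]
turn tool deg [ 0.5  0.5 -0.9]
```

Emit:
step_arm(rows=[[[0.5,0.5,-0.9],[10,-8,0],40],[[0,0,0],[12,-8,0],40],[[0,0,0],[12,0,0],40],[[0,0,0],[8,0,0],40],[[0,0,0],[0,0,0],40],[[0,0,0],[0,0,0],40]])

```text
time: 4.12
position: [0.5336, -0.2018, 0.1807]
tool_rot: [2.247, 2.182, 0.015]
ft_force: [-0.4, 0.5, -0.7]
grip_width: 0.461
```

Run:
```python
from nav import *
p,M,s=show(); delta(M,p,W(-.110,.023,.159),push_rot())
```

```text
t 4.12 pos [ 0.5336 -0.2018  0.1807] scope -0.1122 0.0209 0.1807 F [-0.4  0.5 -0.7] grip 0.461 q [-0.44  0.23  0.86  1.76 -0.19  1.23  0.45]
tool axes (cols)
 [[ 0.029  0.999  0.013]
 [ 1.    -0.029  0.   ]
 [ 0.001  0.013 -1.   ]]
shift tool mm [ 1.8 -2.8 21.7]
turn tool deg [ 0.7 -0.   1. ]
```

Emit:
step_arm(rows=[[[0.7,0,1],[2,-3,10],40],[[0,0,0],[0,0,8],40],[[0,0,0],[0,0,0],40],[[0,0,0],[0,0,0],40]])

```text
time: 4.45
position: [0.5307, -0.2009, 0.1616]
tool_rot: [2.273, 2.168, 0.0]
ft_force: [-1.2, 0.0, 0.0]
grip_width: 0.459
```

Run:
```python
from nav import *
for i in range(3):
  p,M,s=show()
delta(M,p,W(-.110,.023,.159),push_rot())
```

```text
t 4.45 pos [ 0.5307 -0.2009  0.1616] scope -0.1108 0.0237 0.1616 F [-1.2  0.   0. ] grip 0.459 q [-0.43  0.25  0.86  1.78 -0.2   1.21  0.44]
tool axes (cols)
 [[ 0.047  0.999  0.001]
 [ 0.999 -0.047 -0.   ]
 [-0.     0.001 -1.   ]]
t 4.45 pos [ 0.5307 -0.2009  0.1616] scope -0.1108 0.0237 0.1616 F [-1.2  0.   0. ] grip 0.459 q [-0.43  0.25  0.86  1.78 -0.2   1.21  0.44]
tool axes (cols)
 [[ 0.047  0.999  0.001]
 [ 0.999 -0.047 -0.   ]
 [-0.     0.001 -1.   ]]
t 4.45 pos [ 0.5307 -0.2009  0.1616] scope -0.1108 0.0237 0.1616 F [-1.2  0.   0. ] grip 0.459 q [-0.43  0.25  0.86  1.78 -0.2   1.21  0.44]
tool axes (cols)
 [[ 0.047  0.999  0.001]
 [ 0.999 -0.047 -0.   ]
 [-0.     0.001 -1.   ]]
shift tool mm [0.9 0.5 2.6]
turn tool deg [ 0.  0. -0.]
```

Emit:
step_arm(rows=[[[0,0,0],[5,0,2],40],[[0,0,0],[5,0,0],40],[[0,0,0],[5,0,0],40],[[0,0,0],[5,0,0],40],[[0,0,0],[5,0,0],40],[[0,0,0],[0,0,0],40]])

```text
time: 4.95
position: [0.5313, -0.1742, 0.1584]
tool_rot: [-2.275, -2.166, 0.003]
ft_force: [0.1, 0.6, -0.2]
grip_width: 0.46
```

```bash
cat > look.py <<'E'
from nav import *
from bench import optics
import sys
k=sys.argv[1]
p,M,s=show(); delta(M,p,W(-.0313,.0066,.158),push_rot())
d=optics.get_image("scene"); np.savez("scene"+k+".npz",**d); f=d["frame"][:,:,::-1]
cv2.imwrite(f"pics/scene{k}.png",cv2.resize(f[170:280,150:290],None,fx=5,fy=5,interpolation=cv2.INTER_CUBIC))
E
python3 look.py 2
```

```text
t 4.95 pos [ 0.5313 -0.1742  0.1584] scope -0.0846 0.0188 0.1584 F [ 0.1  0.6 -0.2] grip 0.46 q [-0.48  0.23  0.85  1.8  -0.18  1.2   0.38]
tool axes (cols)
 [[ 0.049  0.999 -0.002]
 [ 0.999 -0.049 -0.001]
 [-0.001 -0.002 -1.   ]]
shift tool mm [54.7  0.8  0.3]
turn tool deg [-0.1  0.1 -0.1]
```

View pics/scene2.png

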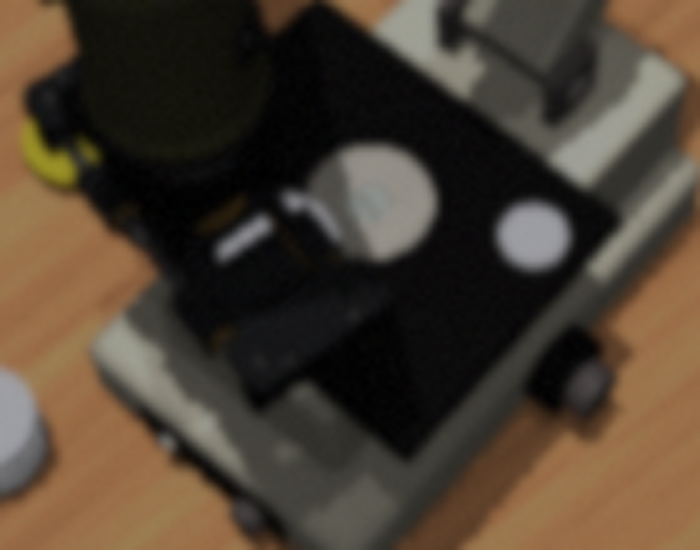

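The gripper sits over the dish front; the dish's white arc shows at crop (330,225), about to enter the recess at (375,200). I'll continue pushing.

Emit:
step_arm(rows=[[[0,0,0],[5,0,0],40],[[0,0,0],[5,0,0],40],[[0,0,0],[5,0,0],40],[[0,0,0],[5,0,0],40],[[0,0,0],[5,0,0],40],[[0,0,0],[5,0,0],40],[[0,0,0],[0,0,0],40]])

```text
time: 5.58
position: [0.5331, -0.1418, 0.1589]
tool_rot: [2.275, 2.165, -0.002]
ft_force: [0.1, -0.4, -0.3]
grip_width: 0.463
```

```bash
python3 look.py 3
```

```text
t 5.58 pos [ 0.5331 -0.1418  0.1589] scope -0.0529 0.0118 0.1589 F [ 0.1 -0.4 -0.3] grip 0.463 q [-0.53  0.2   0.84  1.82 -0.16  1.19  0.3 ]
tool axes (cols)
 [[ 0.049  0.999 -0.001]
 [ 0.999 -0.049 -0.001]
 [-0.001 -0.001 -1.   ]]
shift tool mm [22.2  0.6  0.8]
turn tool deg [-0.   0.1 -0.2]
```

View pics/scene3.png

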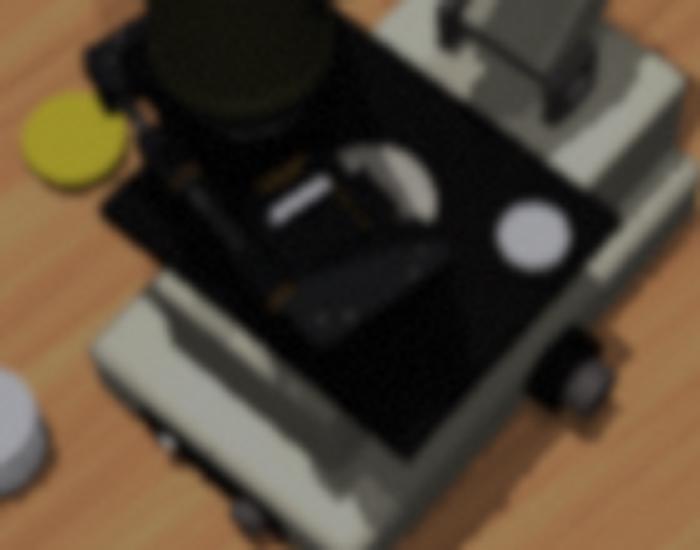

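Emit:
step_arm(rows=[[[0,0,0],[4,0,0.5],40],[[0,0,0],[4,0,0],40],[[0,0,0],[3,0,0],40],[[0,0,0],[3,0,0],40],[[0,0,0],[0,0,0],40]])

```text
time: 6.05
position: [0.5337, -0.1279, 0.1585]
tool_rot: [2.276, 2.163, -0.003]
ft_force: [0.3, -0.0, -0.3]
grip_width: 0.459
```

```bash
python3 look.py 4
```

```text
t 6.05 pos [ 0.5337 -0.1279  0.1585] scope -0.0393 0.009 0.1585 F [ 0.3 -0.  -0.3] grip 0.459 q [-0.56  0.19  0.83  1.82 -0.15  1.19  0.27]
tool axes (cols)
 [[ 0.051  0.999 -0.   ]
 [ 0.999 -0.051 -0.003]
 [-0.003 -0.    -1.   ]]
shift tool mm [8.3 0.6 0.5]
turn tool deg [-0.   0.1 -0.2]
```

View pics/scene4.png

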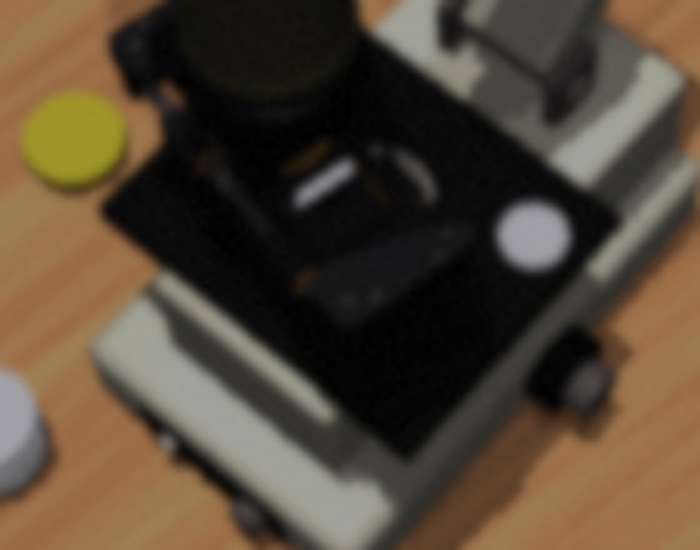

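Emit:
step_arm(rows=[[[0,0,0],[3,0,0.5],40],[[0,0,0],[2,0,0],40],[[0,0,0],[2,0,0],40],[[0,0,0],[0,0,0],40]])

```text
time: 6.43
position: [0.5339, -0.121, 0.1578]
tool_rot: [2.277, 2.162, -0.004]
ft_force: [-0.0, 0.0, -0.0]
grip_width: 0.458
```

```bash
python3 look.py 5
```

```text
t 6.43 pos [ 0.5339 -0.121   0.1578] scope -0.0324 0.0077 0.1578 F [-0.  0. -0.] grip 0.458 q [-0.57  0.19  0.83  1.83 -0.15  1.19  0.25]
tool axes (cols)
 [[ 0.052  0.999 -0.001]
 [ 0.999 -0.052 -0.003]
 [-0.003 -0.    -1.   ]]
shift tool mm [ 1.3  0.8 -0.2]
turn tool deg [-0.   0.2 -0.3]
```

View pics/scene5.png

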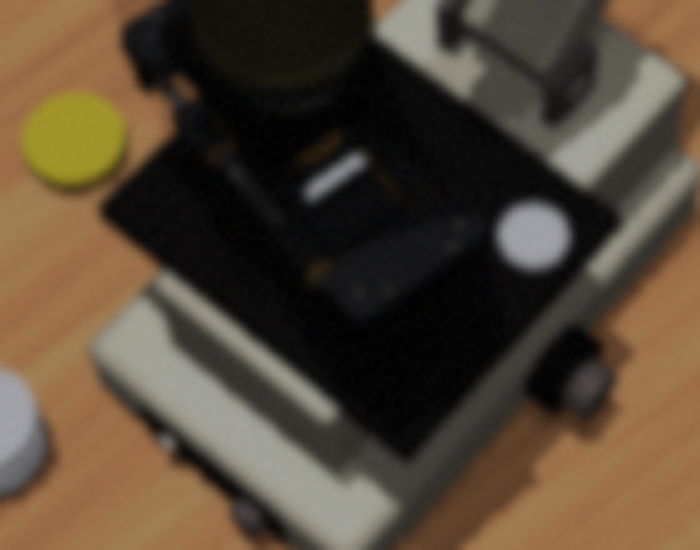

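Emit:
step_arm(rows=[[[0,0,0],[1.5,0,0],40],[[0,0,0],[1,0,0],40],[[0,0,0],[0,0,0],40]])

```text
time: 6.73
position: [0.534, -0.1189, 0.1579]
tool_rot: [2.278, 2.161, -0.004]
ft_force: [-0.3, 0.5, -0.8]
grip_width: 0.462
```

Emit:
step_arm(rows=[[[0,0,0],[-8,0,0],40],[[0,0,0],[-30,0,0],40],[[0,0,0],[-35,0,0],40],[[0,0,0],[-35,0,0],40],[[0,0,0],[0,0,0],40]])

```text
time: 7.15
position: [0.5293, -0.2293, 0.1582]
tool_rot: [2.267, 2.171, -0.003]
ft_force: [-1.0, -0.6, -0.1]
grip_width: 0.458
```

```bash
python3 look.py 6
python3 - <<'E'
from bench import optics
import numpy as np,cv2
d=optics.get_image("top"); np.savez("top6.npz",**d)
cv2.imwrite("pics/top6.png",cv2.resize(d["frame"][160:280,190:350,::-1],None,fx=5,fy=5,interpolation=cv2.INTER_CUBIC))
E
```

```text
t 7.15 pos [ 0.5293 -0.2293  0.1582] scope -0.1386 0.0296 0.1582 F [-1.  -0.6 -0.1] grip 0.458 q [-0.38  0.28  0.87  1.76 -0.23  1.21  0.51]
tool axes (cols)
 [[ 0.043  0.999  0.001]
 [ 0.999 -0.043 -0.003]
 [-0.003  0.001 -1.   ]]
shift tool mm [ 1.098e+02  8.000e-01 -1.000e-01]
turn tool deg [0.1 0.2 0.2]
```

View pics/scene6.png

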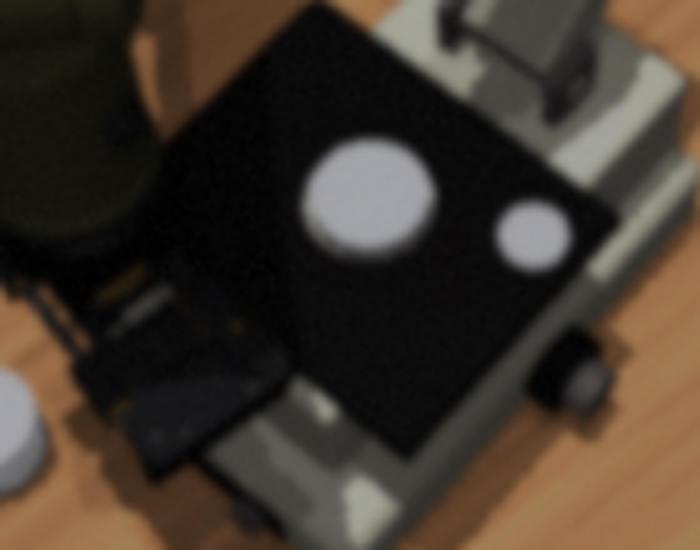

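View pics/top6.png

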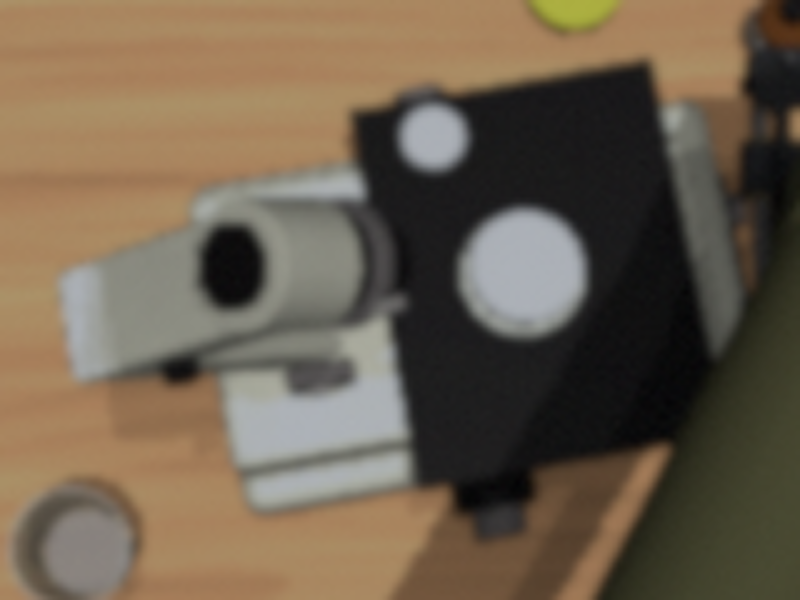

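```bash
cat > chk.py <<'E'
from nav import *
import sys
k=sys.argv[1]; cs={}
for n,c0 in(("top",(294,214)),("scene",(224,210))):
    d=dict(np.load(n+k+".npz")); f=d["frame"].astype(int); r,b=f[...,0],f[...,2]
    m=(b>r+3)&(r>90); cc=[q for q in comps(m,60) if np.hypot(*(q[2]-c0))<12]
    q=max(cc,key=lambda q:q[1][4]); c=q[2]; cs[n]=(d,c)
    v,u=np.nonzero(cv2.erode(q[0].astype(np.uint8),np.ones((3,3))))
    Z=d["range_z"][v,u]; P=np.c_[u,v,np.ones(len(u))]@np.linalg.inv(d["K"]).T*Z[:,None]; X=(P-d["t"])@d["R"]
    A=np.c_[X[:,:2]-X[:,:2].mean(0),np.ones(len(X))]; s=np.linalg.lstsq(A,X[:,2],rcond=None)[0]
    Q=ray(d,c,.156)[0]; print(n,c.round(1),len(u),"top z",np.median(X[:,2]).round(4),"slope",s[:2].round(3),"scope xy",((Q-R0)@xs).round(4),((Q-R0)@ys).round(4))
print("tri",tri(*cs["top"],*cs["scene"]).round(4))
E
python3 chk.py 6
```

```text
top [294.8 212.7] 333 top z 0.156 slope [-2.221  1.042] scope xy 0.0001 0.0002
scene [223.6 208.2] 303 top z 0.1544 slope [ 1.447 -1.018] scope xy -0.0008 -0.0025
tri [ 0.5369 -0.0874  0.1521]
```

```bash
sed -i 's/^    A=np.c_/    X=X[abs(X[:,2]-np.median(X[:,2]))<.012]; A=np.c_/' chk.py; python3 chk.py 6
python3 - <<'E'
from nav import *
# reference: dish before, scene+top depth of its lid
for n,c in(("top",(315.3,213.8)),("scene",(205.2,219.5))):
    d=dict(np.load(n+"0.npz")); Q=ray(d,c,.16)[0]; print(n,((Q-R0)@xs).round(4),((Q-R0)@ys).round(4))
E
```

```text
top [294.8 212.7] 333 top z 0.1559 slope [-0.028 -0.008] scope xy 0.0001 0.0002
scene [223.6 208.2] 303 top z 0.1544 slope [ 0.005 -0.002] scope xy -0.0008 -0.0025
tri [ 0.5369 -0.0874  0.1521]
top -0.0516 0.0134
scene -0.0541 0.0102
```

Lid height fell from 160.3 to 155.9 mm (top) and 158.7 to 154.4 mm (scene). It is concentric and flat, so the dish is seated. Next is the pillar: rise and go around to its rear.

Emit:
step_arm(rows=[[[0,0,-3],[0,0,-20],20],[[0,0,-3],[0,5,-38],0],[[0,0,-3],[0,10,-38],0],[[0,0,-3],[0,15,-38],0],[[0,0,0],[0,20,-38],0],[[0,0,0],[0,20,-38],0],[[0,0,0],[0,15,-38],0],[[0,0,0],[0,10,-10],0],[[0,0,0],[0,0,0],0]])

```text
time: 8.0
position: [0.625, -0.195, 0.416]
tool_rot: [-1.981, -2.42, -0.007]
ft_force: [-0.1, -0.0, -0.5]
grip_width: 0.009
```

```bash
cat > nav2.py <<'E'
from nav import *
def go(x,y,z,tilt=0):
    p,M,s=show(); zz=np.array([0,0,-1.]); yy=-ys; a=np.radians(tilt)
    Rt=np.c_[np.cross(yy,zz),yy,zz]; delta(M,p,W(x,y,z),Rt)
E
python3 -c "
from nav2 import *; go(.31,0,.41)"
```

```text
t 8.0 pos [ 0.625 -0.195  0.416] scope -0.1201 -0.0704 0.416 F [-0.1 -0.  -0.5] grip 0.009 q [-0.27  0.4   0.83  1.1  -0.31  1.77  0.66]
tool axes (cols)
 [[-0.198  0.98  -0.008]
 [ 0.98   0.198  0.012]
 [ 0.014 -0.006 -1.   ]]
shift tool mm [432.4 -53.8  12.3]
turn tool deg [-0.3 -0.8  2.2]
```

Emit:
step_arm(rows=[[[0,-0.8,2],[36,0,-1],0],[[0,0,0],[38,0,0],0],[[0,0,0],[38,0,0],0],[[0,0,0],[38,0,0],0],[[0,0,0],[38,0,0],0],[[0,0,0],[38,0,0],0],[[0,0,0],[38,0,0],0],[[0,0,0],[38,-5,0],0],[[0,0,0],[38,-10,0],0],[[0,0,0],[38,-10,0],0],[[0,0,0],[25,-10,0],0],[[0,0,0],[0,0,0],0]])

```text
time: 9.0
position: [0.5075, 0.2167, 0.4]
tool_rot: [-2.011, -2.39, 0.038]
ft_force: [-0.0, 0.4, 0.0]
grip_width: 0.007
```

```bash
python3 -c "
from nav2 import *; go(.31,0,.236)"
```

```text
t 9.0 pos [0.5075 0.2167 0.4   ] scope 0.3051 -0.0202 0.4 F [-0.   0.4  0. ] grip 0.007 q [-1.01  0.11  0.63  1.39 -0.07  1.69 -0.22]
tool axes (cols)
 [[-0.171  0.985 -0.029]
 [ 0.985  0.171 -0.007]
 [-0.002 -0.03  -1.   ]]
shift tool mm [  5.4 -15.2 164.5]
turn tool deg [-1.7  0.1  0.7]
```

Emit:
step_arm(rows=[[[-1.7,0,0.7],[0,-8,35],0],[[0,0,0],[3,-7,38],0],[[0,0,0],[2,0,38],0],[[0,0,0],[0,0,35],0],[[0,0,0],[0,0,15],0],[[0,0,0],[0,0,0],0],[[0,0,0],[0,0,0],0]])

```text
time: 9.58
position: [0.4797, 0.223, 0.2268]
tool_rot: [-2.012, -2.411, 0.009]
ft_force: [0.8, 0.5, -0.3]
grip_width: 0.003
```

```bash
python3 - <<'E'
from nav2 import *
go(.31,0,.236)
from bench import optics
for n in("top","scene"):
    d=optics.get_image(n); np.savez(n+"7.npz",**d)
    f=d["frame"][:,:,::-1]; f=f[150:290,140:340] if n=="top" else f[80:260,180:350]
    cv2.imwrite(f"pics/{n}7.png",cv2.resize(f,None,fx=3.3,fy=3.3,interpolation=cv2.INTER_CUBIC))
E
python3 chk.py 7
```

```text
t 9.58 pos [0.4797 0.223  0.2268] scope 0.3158 0.0062 0.2268 F [ 0.8  0.5 -0.3] grip 0.003 q [-1.05  0.07  0.6   1.77 -0.04  1.32 -0.27]
tool axes (cols)
 [[-0.179  0.984 -0.005]
 [ 0.984  0.179 -0.004]
 [-0.003 -0.005 -1.   ]]
shift tool mm [-5.9  6.  -9.2]
turn tool deg [-0.3  0.2  1.1]
top [294.8 212.7] 335 top z 0.156 slope [0.001 0.001] scope xy 0.0001 0.0003
scene [223.5 208.3] 297 top z 0.1546 slope [0.024 0.004] scope xy -0.0009 -0.0024
tri [ 0.5368 -0.0875  0.152 ]
```

View pics/top7.png

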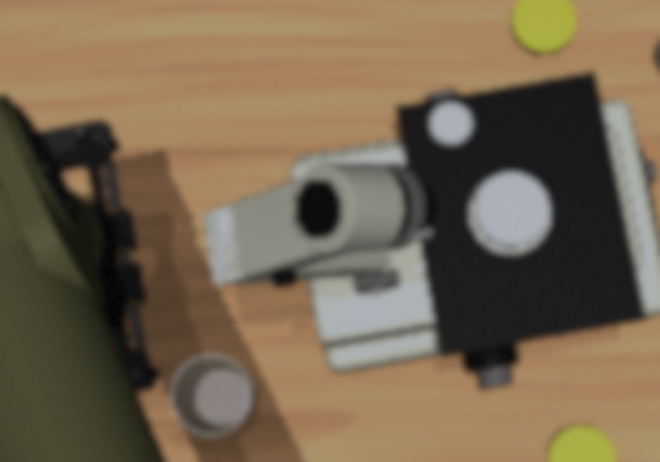

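View pics/scene7.png

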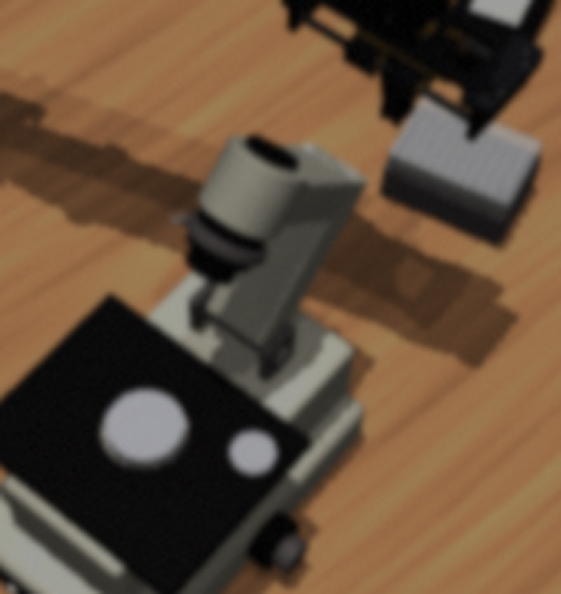

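Emit:
step_arm(rows=[[[0,0,1],[-15,3,-2],0],[[0,0,0],[-15,3,-1],0],[[0,0,0],[-12,0,0],0],[[0,0,0],[-6,0,0],0],[[0,0,0],[0,0,0],0]])

```text
time: 10.1
position: [0.5003, 0.1729, 0.2385]
tool_rot: [2.036, 2.386, 0.011]
ft_force: [0.1, -1.0, -0.6]
grip_width: 0.003
```

```bash
python3 -c "
from nav2 import *; go(.25,0,.231)"
```

```text
t 10.1 pos [0.5003 0.1729 0.2385] scope 0.263 -0.0061 0.2385 F [ 0.1 -1.  -0.6] grip 0.003 q [-1.    0.05  0.64  1.77 -0.03  1.33 -0.19]
tool axes (cols)
 [[-0.157  0.988  0.008]
 [ 0.988  0.157  0.003]
 [ 0.001  0.008 -1.   ]]
shift tool mm [-13.   -6.1   7.4]
turn tool deg [ 0.5 -0.1 -0.2]
```

Emit:
step_arm(rows=[[[0,0,0],[-4,-3,7],0],[[0,0,0],[-4,-3,1],0],[[0,0,0],[-4,0,0],0],[[0,0,0],[-4,0,0],0],[[0,0,0],[0,0,0],0]])

```text
time: 10.52
position: [0.4966, 0.1567, 0.2308]
tool_rot: [2.037, 2.388, 0.019]
ft_force: [0.2, 1.7, 0.3]
grip_width: 0.01
```

```bash
python3 -c "
from nav2 import *; go(.245,0,.231)"
```

```text
t 10.52 pos [0.4966 0.1567 0.2308] scope 0.2476 0.0001 0.2308 F [0.2 1.7 0.3] grip 0.01 q [-0.99  0.03  0.65  1.8  -0.02  1.31 -0.17]
tool axes (cols)
 [[-0.158  0.987  0.009]
 [ 0.987  0.158  0.008]
 [ 0.006  0.011 -1.   ]]
shift tool mm [-2.6  0.1 -0.2]
turn tool deg [ 0.6 -0.3 -0.1]
```

Emit:
step_arm(rows=[[[0,0,0],[-4.5,0,-5],0],[[0,0,0],[-5,0,-6],0],[[0,0,0],[-5,0,-5],0],[[0,0,0],[-5,0,-5],0]])

```text
time: 10.85
position: [0.4966, 0.1441, 0.2503]
tool_rot: [-2.024, -2.396, -0.021]
ft_force: [0.3, 4.6, -2.1]
grip_width: 0.004
```

```bash
python3 -c "
from nav2 import *; go(.225,0,.25)"
```

```text
t 10.85 pos [0.4966 0.1441 0.2503] scope 0.2352 0.0022 0.2503 F [ 0.3  4.6 -2.1] grip 0.004 q [-0.98  0.01  0.66  1.77 -0.02  1.35 -0.15]
tool axes (cols)
 [[-0.167  0.986  0.004]
 [ 0.986  0.167  0.013]
 [ 0.012  0.007 -1.   ]]
shift tool mm [-10.2   2.1   0.2]
turn tool deg [ 0.4 -0.7  0.4]
```

Emit:
step_arm(rows=[[[0,0,0],[-6,0,-2],0],[[0,0,0],[-6,0,-2],0],[[0,0,0],[-6,0,-3],0],[[0,0,0],[-6,0,-3],0],[[0,0,0],[-6,0,-3],0]])

```text
time: 11.27
position: [0.4996, 0.124, 0.2677]
tool_rot: [-2.003, -2.398, -0.038]
ft_force: [-1.4, 6.0, -0.2]
grip_width: 0.006
```

```bash
python3 -c "
from nav2 import *; go(.2,0,.265)"
```

```text
t 11.27 pos [0.4996 0.124  0.2677] scope 0.2149 0.0023 0.2677 F [-1.4  6.  -0.2] grip 0.006 q [-0.96 -0.01  0.68  1.75 -0.02  1.39 -0.09]
tool axes (cols)
 [[-0.178  0.984  0.003]
 [ 0.984  0.178  0.029]
 [ 0.028  0.008 -1.   ]]
shift tool mm [-15.    2.    2.3]
turn tool deg [ 0.4 -1.6  1.1]
```

Emit:
step_arm(rows=[[[0,-0.8,0.5],[-6.5,0,-0.5],0],[[0,-0.8,0.5],[-6.5,0,-0.5],0],[[0,-0.3,0],[-6.5,0,-1],0],[[0,-0.3,0],[-6.5,0,-1],0],[[0,-0.3,0],[-6.5,0,-1],0]])

```text
time: 11.68
position: [0.5042, 0.1005, 0.2796]
tool_rot: [2.02, 2.397, 0.015]
ft_force: [-3.5, 5.5, 4.1]
grip_width: 0.009
```

```bash
python3 -c "
from nav2 import *; go(.18,0,.28)"
```

```text
t 11.68 pos [0.5042 0.1005 0.2796] scope 0.191 0.0016 0.2796 F [-3.5  5.5  4.1] grip 0.009 q [-0.95 -0.02  0.69  1.74  0.01  1.41 -0.08]
tool axes (cols)
 [[-0.169  0.985  0.011]
 [ 0.986  0.169  0.003]
 [ 0.001  0.012 -1.   ]]
shift tool mm [-11.    1.5  -0.3]
turn tool deg [ 0.7 -0.1  0.6]
```

Emit:
step_arm(rows=[[[0,-0.3,0.3],[-6.5,0,0],0],[[0,-0.3,0],[-6.5,0,0],0],[[0,-0.3,0],[-6.5,0,0],0],[[0,-0.3,0],[-6.5,0,0],0],[[0,-0.3,0],[-6.5,0,0],0]])

```text
time: 12.1
position: [0.5108, 0.0676, 0.2846]
tool_rot: [2.009, 2.378, -0.005]
ft_force: [-0.0, 2.2, 1.5]
grip_width: 0.005
```

```bash
python3 -c "
from nav2 import *; go(.145,0,.287)"
```

```text
t 12.1 pos [0.5108 0.0676 0.2846] scope 0.1574 0.0004 0.2846 F [-0.   2.2  1.5] grip 0.005 q [-0.92 -0.03  0.72  1.73  0.04  1.42 -0.05]
tool axes (cols)
 [[-0.167  0.986  0.02 ]
 [ 0.986  0.167 -0.021]
 [-0.024  0.016 -1.   ]]
shift tool mm [-12.4   0.3  -2.1]
turn tool deg [0.9 1.4 0.4]
```

Emit:
step_arm(rows=[[[0,0.3,0],[-4,0,0],0],[[0,0.3,0],[-4,0,0],0],[[0,0.3,0],[-4,0,0],0],[[0,0,0],[-3,0,0],0]])

```text
time: 12.43
position: [0.5122, 0.0583, 0.2849]
tool_rot: [2.02, 2.399, 0.025]
ft_force: [-0.9, 8.0, 2.8]
grip_width: 0.007
```

```bash
python3 -c "
from nav2 import *; go(.1445,0,.287)"
```

```text
t 12.43 pos [0.5122 0.0583 0.2849] scope 0.148 0.0004 0.2849 F [-0.9  8.   2.8] grip 0.007 q [-0.9  -0.03  0.74  1.73  0.01  1.42  0.  ]
tool axes (cols)
 [[-0.17   0.985  0.014]
 [ 0.985  0.17   0.009]
 [ 0.007  0.016 -1.   ]]
shift tool mm [-3.4  0.4 -2.1]
turn tool deg [ 0.9 -0.4  0.6]
```

Emit:
step_arm(rows=[[[0,0,0],[-5,0,0],0],[[0,0,0],[-5,0,0],0],[[0,0,0],[-5,0,0],0]])

```text
time: 12.68
position: [0.5121, 0.0584, 0.2852]
tool_rot: [-1.999, -2.404, -0.048]
ft_force: [-3.3, 12.8, 3.6]
grip_width: 0.006
```

```bash
python3 -c "
from nav2 import *; go(.1445,0,.287)"
```

```text
t 12.68 pos [0.5121 0.0584 0.2852] scope 0.1481 0.0006 0.2852 F [-3.3 12.8  3.6] grip 0.006 q [-0.9  -0.02  0.75  1.73 -0.01  1.42  0.04]
tool axes (cols)
 [[-0.183  0.983  0.009]
 [ 0.983  0.182  0.033]
 [ 0.031  0.014 -0.999]]
shift tool mm [-3.6  0.5 -1.9]
turn tool deg [ 0.8 -1.8  1.3]
```

Emit:
step_arm(rows=[[[0,-1,0],[-8,0,0],0],[[0,-1,0],[-8,0,0],0],[[0,-1,0],[-9,0,0],0]])

```text
time: 12.93
position: [0.5119, 0.0582, 0.285]
tool_rot: [-1.983, -2.432, -0.029]
ft_force: [-5.9, 20.3, 4.3]
grip_width: 0.005
```

```bash
python3 -c "
from nav2 import *; go(.1445,0,.287)"
```

```text
t 12.93 pos [0.5119 0.0582 0.285 ] scope 0.1479 0.0008 0.285 F [-5.9 20.3  4.3] grip 0.005 q [-0.9  -0.02  0.74  1.73  0.    1.42  0.04]
tool axes (cols)
 [[-0.201  0.979  0.009]
 [ 0.979  0.201  0.017]
 [ 0.015  0.012 -1.   ]]
shift tool mm [-3.4  0.6 -2.1]
turn tool deg [ 0.7 -0.9  2.4]
```

At its stop: 20 N and no further motion. I'll retreat, then check.

Emit:
step_arm(rows=[[[0,0,0],[5,0,0],0],[[0,0,0],[15,0,0],0],[[0,0,0],[30,0,0],0],[[0,0,0],[35,0,-5],0],[[0,0,0],[35,0,-10],0],[[0,0,0],[20,0,-10],0],[[0,0,0],[0,0,0],0]])

```text
time: 13.52
position: [0.4834, 0.19, 0.3087]
tool_rot: [1.999, 2.423, 0.012]
ft_force: [-0.1, 0.3, 0.2]
grip_width: 0.008
```

Run:
```python
from nav2 import *
go(.3,0,.287)
from bench import optics
for n in("top","scene"):
    d=optics.get_image(n); np.savez(n+"8.npz",**d)
    f=d["frame"][:,:,::-1]; f=f[150:290,190:390] if n=="top" else f[80:290,140:310]
    cv2.imwrite(f"pics/{n}8.png",cv2.resize(f,None,fx=2.8,fy=2.8,interpolation=cv2.INTER_CUBIC))
    Z=d["range_z"]; v,u=np.mgrid[:384,:512]
    P=np.c_[u.ravel(),v.ravel(),np.ones(u.size)]@np.linalg.inv(d["K"]).T*Z.ravel()[:,None]
    X=(P-d["t"])@d["R"]; ok=Z.ravel()>0
    S=np.c_[(X[:,:2]-R0[:2])@np.c_[xs[:2],ys[:2]],X[:,2]][ok]
    q=S[(S[:,2]>.285)&(S[:,2]<.32)&(S[:,0]>-.02)&(S[:,0]<.145)&(abs(S[:,1])<.016)]
    print(n,len(q),"top-face z",np.median(q[:,2]).round(4),"slope along x",np.polyfit(q[:,0],q[:,2],1).round(4))
    a=S[(S[:,2]>.28)&(S[:,0]<.2)&(abs(S[:,1])<.05)]; print(" x range",np.percentile(a[:,0],[1,99]).round(3))
```

```text
t 13.52 pos [0.4834 0.19   0.3087] scope 0.2826 0.0078 0.3087 F [-0.1  0.3  0.2] grip 0.008 q [-1.03 -0.01  0.61  1.67  0.    1.47 -0.23]
tool axes (cols)
 [[-0.19   0.982  0.005]
 [ 0.982  0.19   0.005]
 [ 0.004  0.006 -1.   ]]
shift tool mm [17.1  8.2 21.9]
turn tool deg [ 0.3 -0.3  1.8]
top 912 top-face z 0.3012 slope along x [-0.0799  0.3076]
 x range [-0.026  0.133]
scene 786 top-face z 0.2995 slope along x [-0.0881  0.3065]
 x range [-0.03   0.131]
```

View pics/top8.png

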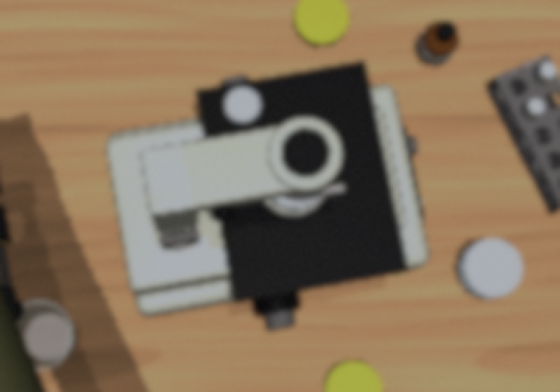

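View pics/scene8.png

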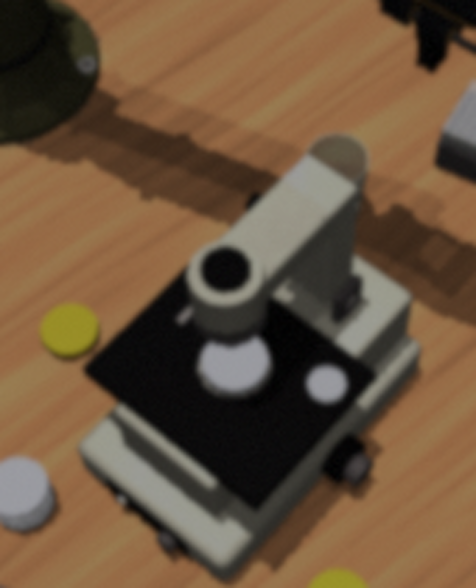

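Run:
```python
from nav2 import *
for n in("top","scene"):
    d=dict(np.load(n+"8.npz"))
    Z=d["range_z"]; v,u=np.mgrid[:384,:512]
    P=np.c_[u.ravel(),v.ravel(),np.ones(u.size)]@np.linalg.inv(d["K"]).T*Z.ravel()[:,None]
    X=(P-d["t"])@d["R"]; ok=Z.ravel()>0
    S=np.c_[(X[:,:2]-R0[:2])@np.c_[xs[:2],ys[:2]],X[:,2]][ok]
    q=S[(S[:,2]>.285)&(S[:,2]<.315)&(S[:,0]>.02)&(S[:,0]<.128)&(abs(S[:,1])<.014)]
    for lo,hi in((-.03,0),(0,.02),(.02,.04),(.04,.06),(.06,.08),(.08,.1),(.1,.125)):
        a=S[(S[:,2]>.27)&(S[:,0]>lo)&(S[:,0]<hi)&(abs(S[:,1])<.012)]; print("  ",lo,len(a),a[:,2].mean().round(4),a[:,2].std().round(4))
    q=q[q[:,0]>.04]; (k,c),cov=np.polyfit(q[:,0],q[:,2],1,cov=True); print(n,"slope",k.round(4),"+-",np.sqrt(cov[0,0]).round(4))
    # stage slope as reference for camera tilt
    b=S[(abs(S[:,2])<.015)&(abs(S[:,0])<.4)&(abs(S[:,1])<.4)]; print(" bench slope",np.linalg.lstsq(np.c_[b[:,:2],np.ones(len(b))],b[:,2],rcond=None)[0].round(4))
```

```text
-0.03 126 0.3087 0.0036
   0 89 0.3106 0.0024
   0.02 89 0.3024 0.003
   0.04 85 0.3 0.0022
   0.06 88 0.2999 0.0022
   0.08 90 0.2999 0.0019
   0.1 108 0.3 0.0021
top slope -0.0005 +- 0.0038
 bench slope [0.0002 0.0009 0.0003]
   -0.03 156 0.3041 0.0087
   0 79 0.3099 0.0016
   0.02 62 0.3008 0.0026
   0.04 76 0.2987 0.0019
   0.06 78 0.2986 0.0018
   0.08 75 0.2984 0.0015
   0.1 93 0.2981 0.0018
scene slope -0.0091 +- 0.0034
 bench slope [-0.0022 -0.0008 -0.0013]
```

```bash
python3 -c "
from nav2 import *
d=dict(np.load('scene8.npz')); S=dict(np.load('scene7.npz'))
print('dish visible-part diff', np.abs(d['frame'][212:222,216:232].astype(int)-S['frame'][212:222,216:232]).mean().round(1))
show()
from bench import order; print(order.close_job())"
```

```text
dish visible-part diff 3.4
t 13.62 pos [0.4841 0.1855 0.3074] scope 0.2781 0.0079 0.3074 F [ 0.1 -0.1 -0.1] grip 0.007 q [-1.03 -0.01  0.61  1.67  0.    1.47 -0.23]
tool axes (cols)
 [[-0.185  0.983  0.004]
 [ 0.983  0.185  0.003]
 [ 0.002  0.004 -1.   ]]
the job is handed in; nothing more can be done
None
```

The larger dish is seated in the recess and the lamp pillar stands upright against its stop. I handed the job in at about 13.6 s, and no verdict was reported.

- **Dish:** I pushed it about 55 mm across the stage with the two half-open fingertips until it dropped in. Its lid came down about 4.4 mm in both cameras, to 155.9 mm (top) and 154.4 mm (scene). It was level within the noise, with fitted slopes of at most 0.03. Its centre is within about 2.5 mm of my recess estimate.
- **Pillar:** I pushed its rear top edge forward with the closed fingers at roughly 0.5 rad/s. It stopped moving, and the force rose to about 20 N with no further motion. After I backed off, its top face measured 298–300 mm high, with a slope of 0.000 (top) and -0.009 (scene) against the 0.03 rad limit.
- **At hand-in:** The gripper was about 14 cm behind the pillar, reading no contact force. The small dish and the other bench things I could see looked unmoved in the pictures.

Two checks were weak or disagreed:
- **Camera disagreement:** The cameras disagreed by about 4 to 5 mm on where the stage lies. I used their mean, so the dish centring is only as good as that.
- **Partly hidden dish:** After the pillar came up, the lamp hid part of the dish. My last full measurement of it was just before that push. A pixel comparison of the part still visible showed little change.

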